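# Open the sandal maker's wide tool chest

## Robot

A 6-joint arm with a two-finger parallel gripper is mounted at the origin on the work surface. World frame = base frame: x ahead of the robot, y to its left, z up, the work surface at z = 0. Lengths are in m, angles in rad, forces in N, time in s.
With the tool pointing down it reaches from about 0.2 to 0.875 m from the base axis. Payload 3.4 kg.
Tool frame: the origin (TCP) lies at the very end of the fingers, on their centre line; the grasp point (between the pads) lies 19 mm behind it (env.grasp_offset is the distance from the TCP to the grasp point, in m); z points along the fingers, y is the line along which they close (so a half turn about z gives the same grasp; the last joint's range is limited). The gripper opens to 94 mm and grips with 3 to 60 N. Pads are 16 mm wide; open, the fingers measure 119 mm over their backs; the gripper's body (75 mm by 177 mm) begins 78 mm behind the grasp point.
Start: joints at [-1.411, 0.276, 1.505, -0, 1.361, -0.121], TCP at [0.159, -0.553, 0.205] pointing down, gripper open.
Joint ranges: [-2.89, 2.89], [-0.75, 2.08], [0.22, 2.7], [-1.18, 4.32], [0.11, 2.71], [-2.7, 2.7]. Speed limits (rad/s): [2.57, 2.57, 3.14, 3.14, 3.14, 3.14].

## Interface

Orientations are given as [roll, pitch, yaw] about the fixed x, y, z axes, in that order (R = Rz(yaw) Ry(pitch) Rx(roll)).
In Python, from station import env gives the robot as it stands. The module is installed in compiled form; this text tells all that it offers.
- The arm moves only by the tool arm_command, never from a script. Its argument "commands" is a list of rows, each a list of 3 entries, a list of its own where there are three numbers: the shift along the tool's x, y, z as a fraction of full scale, then the turn about the tool's z as a fraction of full scale, then the opening, from -1 (shut) to 1 (fully open). A call has 1 to 10 rows; each row shifts and turns the commanded pose from where the row before left it, along the tool's axes as they then stand; what a row does not reach is not made up. Full scale, the value 1, is 4 cm for a shift and 0.12 rad for a turn. A row lasts 1/8 s, in which the tool goes at most 62.5 mm and 10.7 degrees, less where a joint would pass 70% of its speed; a pose out of reach is approached as far as the arm can. A call with a number of a shift or a turn outside -1 to 1 is refused whole. A call with a gripper value outside its range is refused whole. The fingers move at their own pace and stop on an object; the grip force is fixed at half the most. Time passes only in rows, so rows that do not move let the fingers close. It gives the time, the measured TCP pose, the force, the opening and the grip force at its end, in the units of the state.
- env.state(): the state, without advancing time (a new reading comes with each control period).
- env.capture(name): name is "side" or "top"; returns (picture, depth): 400x640x3 uint8, red, green, blue; 400x640 float32, m along the optical axis (not along the pixel's ray), 0 where there is no reading.
- env.calibration(name): a dict with "intrinsics" (3x3 intrinsics, pixels), "world_to_cam" (4x4, takes a point from world to camera coordinates). Camera axes: x right, y down, z forward; pixel columns grow to the right and rows downward; lengths in m; the calibration is good to about 2 mm. A picture is of the moment at which its call begins. calibration takes no time and is no camera call.
- env.close_job(): hands the job in; it is judged then, once.
Trained networks look in the newest picture that a camera, given by its name, has taken for a name from the list of things; names that differ only in an ending like _2 or _b are one class to them, and where a whole thing is asked for, a point or a joint stands for the part that bears it (a point fixed in the world has none). Each returns a list of dicts, best first, with "confidence" (0 to 1); they miss things now and then, are a little off and sometimes report something else, mostly with a low value. They report only what shows in the picture. A call takes as long as a camera call.
- env.recognise(camera, thing): "extent" ([centre column, centre row, width, height] in pixels, round what is visible of it).
- env.silhouettes(camera, thing): "pixels" (400x640 bool, what is visible of it) and "extent" ([centre column, centre row, width, height] in pixels, round what is visible of it).
- env.tip_of(camera, thing): "centre" ([column, row] in pixels: a listed point, or the origin of a listed thing).
The state is a dict: "t": time; "q": joint angles; "joint_velocities": joint speeds; "tau": joint torques, N m; "tool_pos": TCP position; "tool_rot": TCP orientation; "ft_force": force on the tool from outside, world axes, zero at the start; "ft_torque": the same for the moment, N m; "grip_width": finger opening in m; "grip_force": force on a finger pad.
Only numpy, scipy, OpenCV 4.12 (cv2) and the standard library are available. Lean on these libraries where they do the work, as an engineer would, in place of code of your own. Each camera call takes 0.05 s, during which the arm holds its last target. There are 200 camera calls.

## Task

Two grey steel tool chests stand side by side on the sandal maker's bench. Lift the lid of the wider one by its pull bar until its struts take over and hold it wide open by themselves, then let go; leave the narrower chest shut.

Things in the scene. Friction and masses are not known exactly. Their poses are not given: they have to be found in the camera images.
- wide_lid (a joint): Lid angle, rad, of the WIDE chest: 0 shut, grows as it opens upward, stop at 1.4. Grey steel box 180 mm deep, 300 wide, 90 high, fixed to the bench, yaw within 15 deg, left or right of the other; flat lid 10 mm thick, 0.7 kg, gas strut on each side. 1 to 2 N up at the bar lifts it. Let go below the balance point (0.9 to 1.0 rad) it sinks shut; above, the struts raise it to the stop and hold it.
- wide_bar (a point): Middle of the WIDE lid's steel pull bar (moves with the lid): round, 12 mm thick, 130 long, level, parallel to the hinge, an arm at each end; 39 mm clear between bar and chest front. 95 mm above the bench when shut, 225 mm from the hinge line. It can turn between fingers that pinch it. Lid shut: x points level from bar to hinge, y along the bar, z up; axes turn with the lid.
- wide_hinge (a point): Middle of the WIDE chest's hinge line, on its rear upper edge, 90 mm above the bench; fixed. x points level from the chest's front (pull bar, robot side) to its rear, y along the hinge, z up. With the lid shut the bar's middle is at x = -225, z = +5 mm from here; as the lid opens the bar swings up and back about this line.
- narrow_lid (a joint): Lid angle, rad, of the NARROW chest (0 shut), to be left shut: same kind of grey chest, 180 mm deep and 90 high but only 170 wide, with a 110 mm pull bar.

How it is judged:
By the outcome, as a careful person would: the job done as asked, in the order asked, and still so for the second after the job is handed in, with the robot touching nothing.
It also fails if it takes over 40 s, if anything falls off the work surface, if the arm or the gripper's body presses on something with over 40 N, if the wrist force passes 120 N, or if a joint passes its speed limit or range.

## Working session

There is one attempt and no reset: what is moved stays moved. The work goes in short steps, Python scripts to look and compute and a tool call to move; the robot and the scene stay as the last step left them, time stands still between calls to the robot, and variables do not carry over. Pictures are saved under pics/ and viewed, at most 10 in all, crops included, and the job is handed in when it is done.

Besides the shell and the picture viewer there is one more tool, called after ">>>" as a command line: name --argument value ..., lists and objects as JSON in quotes. arm_command: Moves the arm, as the interface text tells. Its arguments: {"type":"object","properties":{"commands":{"type":"array"}},"required":["commands"]}

```bash
mkdir -p pics
cat > h.py <<'E'
import numpy as np, cv2
from station import env
def world(cam,d,px):
    c=env.calibration(cam);K=np.array(c["intrinsics"]);T=np.linalg.inv(np.array(c["world_to_cam"]))
    px=np.atleast_2d(px).astype(float)
    p=np.c_[(px[:,0]-K[0,2])/K[0,0]*d,(px[:,1]-K[1,2])/K[1,1]*d,d*np.ones(len(px))]
    return p@T[:3,:3].T+T[:3,3]
def project(cam,P):
    c=env.calibration(cam);K=np.array(c["intrinsics"]);T=np.array(c["world_to_cam"])
    p=np.atleast_2d(P)@T[:3,:3].T+T[:3,3];p=p@K.T
    return p[:,:2]/p[:,2:]
E
python3 - <<'E'
from h import *
np.set_printoptions(precision=3,suppress=True)
s=env.state();print(s["t"],s["tool_pos"],s["tool_rot"],s["grip_width"])
ims=[]
for cam in("top","side"):
    im,d=env.capture(cam);ims.append(im);np.save(cam+"_d.npy",d)
    for th in("wide_bar","wide_hinge"):
        for r in env.tip_of(cam,th)[:2]:
            c,rw=r["centre"];z=d[int(round(rw)),int(round(c))];print(cam,th,r["confidence"],r["centre"],z,world(cam,z,[c,rw]))
    for th in("wide_lid","narrow_lid"):
        for r in env.silhouettes(cam,th)[:2]:
            m=r["pixels"]&(d>0);v,u=np.nonzero(m);P=world(cam,d[v,u],np.c_[u,v])
            print(cam,th,r["confidence"],r["extent"],P.min(0),P.max(0))
            k=abs(P[:,2]-.1)<.012
            if k.sum()>20: print("   rect",cv2.minAreaRect((P[k][:,:2]*1000).astype(np.float32)),cv2.minAreaRect((P[k&(P[:,2]>.094)][:,:2]*1000).astype(np.float32)) )
cv2.imwrite("pics/a.png",cv2.resize(np.vstack(ims)[:,:,::-1],(480,600)))
E
```

```text
0.0 [ 0.159 -0.552  0.205] [-3.14  -0.     0.281] 0.09394213083612929
top wide_bar 0.96 [200.2, 253.2] 0.7298381 [[0.439 0.181 0.101]]
top wide_hinge 0.88 [198.0, 143.4] 0.7695287 [[0.657 0.194 0.102]]
top wide_lid 0.86 [200.4, 195.5, 160.5, 120.2] [ 0.433  0.036 -0.002] [0.707 0.384 0.108]
   rect ((552.54150390625, 187.37347412109375), (234.20883178710938, 300.36248779296875), 2.695769786834717) ((552.54150390625, 187.37347412109375), (234.20883178710938, 300.36248779296875), 2.695769786834717)
top narrow_lid 0.81 [412.9, 203.4, 95.1, 119.2] [ 0.421 -0.374 -0.003] [ 0.694 -0.144  0.107]
   rect ((543.6911010742188, -243.8780517578125), (234.2186279296875, 174.6051025390625), 7.551948547363281) ((542.5068359375, -242.13345336914062), (232.3292236328125, 170.83482360839844), 7.551948547363281)
side wide_bar 0.73 [338.1, 290.4] 0.7294691 [[0.449 0.187 0.097]]
side wide_hinge 0.61 [241.3, 256.8] 0.77769846 [[0.662 0.193 0.099]]
side wide_lid 0.67 [276.9, 282.9, 156.4, 150.6] [ 0.436 -0.043 -0.003] [0.727 0.342 0.106]
   rect ((554.9920043945312, 185.93504333496094), (234.01043701171875, 302.1007080078125), 2.66970157623291) ((554.3084106445312, 185.84474182128906), (233.0818328857422, 302.1213073730469), 2.946108818054199)
side narrow_lid 0.66 [358.4, 150.3, 92.5, 44.4] [ 0.422 -0.46  -0.003] [ 0.677 -0.144  0.106]
   rect ((544.9319458007812, -242.79010009765625), (233.1438751220703, 173.86911010742188), 7.0007429122924805) ((544.74560546875, -242.81298828125), (232.76837158203125, 173.86911010742188), 7.000742435455322)
```

View pics/a.png

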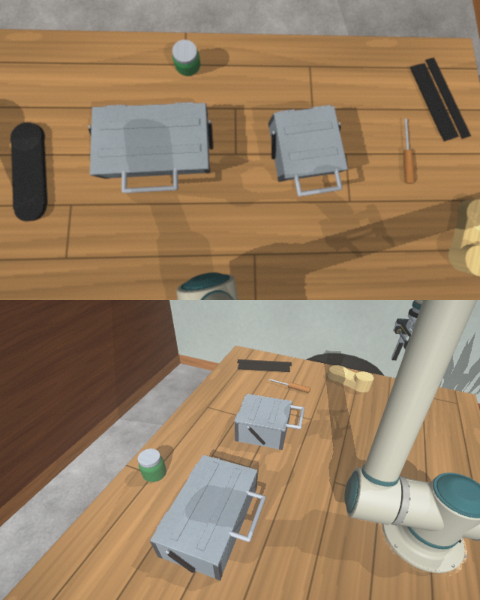

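The top picture (half-scale) shows the wide chest on the left, bar at about (150,187), which is pixel (200,253). The narrow chest is on the right with its bar at about (318,187). The networks agree with this. In world coordinates: bar ≈ (0.438, 0.182, 0.095), hinge ≈ (0.663, 0.193), chest yaw ≈ 2.8°.

>>> arm_command --commands '[[[0.74, -0.98, 0], 0, -0.15], [[0.74, -0.98, 0], 0, -0.15], [[0.74, -0.98, 0], 0, -0.15], [[0.74, -0.98, 0], 0, -0.15], [[0.74, -0.98, 0], 0, -0.15], [[0.74, -0.98, 0], 0, -0.15], [[0.74, -0.98, 0], 0, -0.15], [[0.74, -0.98, 0], 0, -0.15], [[0.74, -0.98, 0], 0, -0.15], [[0.74, -0.98, 0], 0, -0.15]]'

```text
t: 1.75
tool_pos: [0.3356, -0.0924, 0.2058]
tool_rot: [3.141, -0.001, 0.28]
ft_force: [0.6, 0.8, 0.0]
grip_width: 0.0397
grip_force: 0.0
```

>>> arm_command --commands '[[[0.74, -0.98, 0], 0, -0.15], [[0.74, -0.98, 0], 0, -0.15], [[0.74, -0.98, 0], 0, -0.15], [[0.74, -0.98, 0], 0, -0.15], [[0.74, -0.98, 0], 0, -0.15], [[0.74, -0.98, 0], 0, -0.15], [[0, 0, 0], -1, -0.15], [[0, 0, 0], -1, -0.15], [[0, 0, 0], -1, -0.15], [[0, 0, 0], -1, -0.15]]'

```text
t: 3.0
tool_pos: [0.4406, 0.1815, 0.2055]
tool_rot: [3.141, -0.0, 0.765]
ft_force: [-0.3, 0.2, 0.1]
grip_width: 0.0401
grip_force: 0.0
```

>>> arm_command --commands '[[[0, 0, 0], -1, -0.15], [[0, 0, 0], -1, -0.15], [[0, 0, 0], -1, -0.15], [[0, 0, 0], -1, -0.15], [[0, 0, 0], -1, -0.15], [[0, 0, 0], -1, -0.15], [[0, 0, 0], -1, -0.15], [[0, 0, 0], -0.17, -0.15], [[0, 0, 0], 0, -0.15]]'

```text
t: 4.12
tool_pos: [0.4406, 0.1814, 0.2055]
tool_rot: [3.141, 0.0, 1.62]
ft_force: [0.4, 1.1, -0.5]
grip_width: 0.0401
grip_force: 0.0
```

>>> arm_command --commands '[[[0, 0, 1], 0, -0.15], [[0, 0, 1], 0, -0.15], [[0, 0, 0], 0, -0.15]]'

```text
t: 4.5
tool_pos: [0.4381, 0.1807, 0.1232]
tool_rot: [-3.135, 0.001, 1.62]
ft_force: [-0.3, 0.9, -0.2]
grip_width: 0.0399
grip_force: 0.0
```

Run:
```python
from h import *
im,d=env.capture("side")
d0=np.load("top_d.npy")
# bar points from first top depth: high points in front of the chest
v,u=np.nonzero(d0>0);P=world("top",d0[v,u],np.c_[u,v])
k=(P[:,2]>.085)&(P[:,2]<.112)&(P[:,0]>.42)&(P[:,0]<.46)&(abs(P[:,1]-.182)<.045);print(k.sum(),np.median(P[k],0),P[k].min(0),P[k].max(0))
q=project("side",[[.441,.182,.095]])[0].astype(int);print(q)
c=im[max(q[1]-110,0):q[1]+60,q[0]-110:q[0]+110,::-1];cv2.imwrite("pics/b.png",cv2.resize(c,None,fx=3,fy=3))
```

```text
304 [0.44133185 0.18180536 0.10048161] [0.43429578 0.13762019 0.09328238] [0.4491525  0.22629754 0.10431575]
[342 289]
```

View pics/b.png

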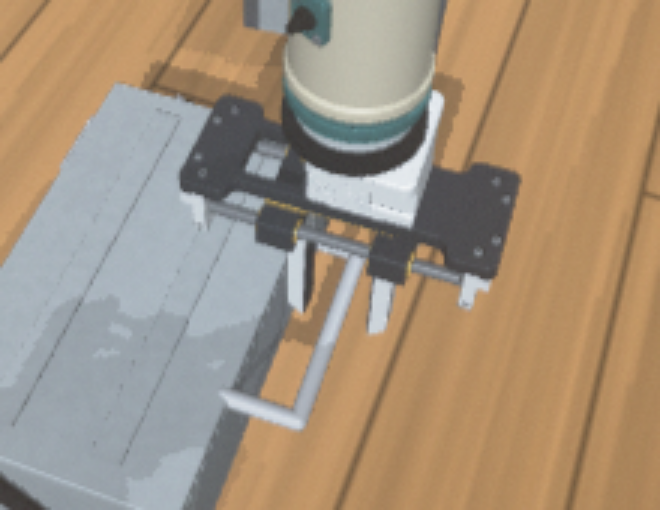

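The crop shows the two fingertips at about (300,300) and (378,325), straddling the bar at (345,290). The depth gives the bar at x = 0.441, so I go down and close.

>>> arm_command --commands '[[[0, 0.03, 0.6], 0, -0.15], [[0, 0, 0.55], 0, -0.15], [[0, 0, 0], 0, -1], [[0, 0, 0], 0, -1], [[0, 0, 0], 0, -1], [[0, 0, 0], 0, -1]]'

```text
t: 5.3
tool_pos: [0.4429, 0.1817, 0.0805]
tool_rot: [3.139, -0.0, 1.621]
ft_force: [0.7, 0.8, 1.2]
grip_width: 0.0115
grip_force: 30.0
```

Run:
```python
import numpy as np
# bar displacement from shut pose vs angle; tool y = chest x, tool z down
th=np.arange(0,1.45,.1);x=.225-.225*np.cos(th)+.005*np.sin(th);z=.225*np.sin(th)+.005*np.cos(th)-.005
for t,dx,dz,X,Z in zip(th[1:],np.diff(x)/.04,np.diff(z)/.04,x[1:],z[1:]):print(f"{t:.1f} y{dx:.2f} z{-dz:.2f}  {X:.3f} {Z:.3f}")
```

```text
0.1 y0.04 z-0.56  0.002 0.022
0.2 y0.10 z-0.55  0.005 0.045
0.3 y0.15 z-0.54  0.012 0.066
0.4 y0.20 z-0.52  0.020 0.087
0.5 y0.26 z-0.50  0.030 0.107
0.6 y0.30 z-0.47  0.042 0.126
0.7 y0.35 z-0.44  0.056 0.144
0.8 y0.39 z-0.40  0.072 0.160
0.9 y0.43 z-0.36  0.089 0.174
1.0 y0.46 z-0.32  0.108 0.187
1.1 y0.49 z-0.27  0.127 0.198
1.2 y0.52 z-0.22  0.148 0.207
1.3 y0.54 z-0.17  0.170 0.213
1.4 y0.55 z-0.11  0.192 0.218
```

>>> arm_command --commands '[[[0, 0.04, -0.56], 0, -1], [[0, 0.1, -0.55], 0, -1], [[0, 0.15, -0.54], 0, -1], [[0, 0.2, -0.52], 0, -1], [[0, 0.26, -0.5], 0, -1], [[0, 0, 0], 0, -1]]'

```text
t: 6.05
tool_pos: [0.4712, 0.1829, 0.1871]
tool_rot: [-3.141, -0.0, 1.621]
ft_force: [-2.9, -0.5, 0.1]
grip_width: 0.0111
grip_force: 30.0
```

>>> arm_command --commands '[[[0, 0.3, -0.47], 0, -1], [[0, 0.35, -0.44], 0, -1], [[0, 0.39, -0.4], 0, -1], [[0, 0.43, -0.36], 0, -1], [[0, 0.46, -0.32], 0, -1], [[0, 0.49, -0.27], 0, -1], [[0, 0, 0], 0, -1]]'

```text
t: 6.92
tool_pos: [0.5682, 0.1875, 0.2798]
tool_rot: [3.14, 0.0, 1.621]
ft_force: [-6.6, -1.9, 15.0]
grip_width: 0.0111
grip_force: 30.0
```

>>> arm_command --commands '[[[0, 0.52, -0.22], 0, -1], [[0, 0.54, -0.17], 0, -1], [[0, 0.25, -0.06], 0, -1], [[0, 0, 0], 0, -1]]'

```text
t: 7.42
tool_pos: [0.6222, 0.1901, 0.2971]
tool_rot: [3.136, 0.001, 1.621]
ft_force: [-1.3, -1.2, 10.9]
grip_width: 0.0112
grip_force: 30.0
```

Run:
```python
from h import *
im,d=env.capture("side");s=env.state();print(s["ft_force"],s["grip_width"])
cv2.imwrite("pics/c.png",im[100:,100:540,::-1])
```

```text
[-1.4508176  -1.59210375  9.77777137] 0.011232808154264227
```

View pics/c.png

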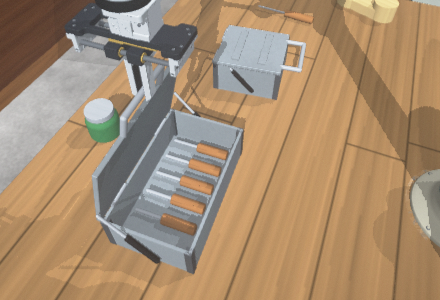

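The crop shows the wide lid near vertical with its bar at about (140,85) in the fingers, and the narrow chest still shut. I release and go up.

>>> arm_command --commands '[[[0, 0, 0], 0, 0.4], [[0, 0.1, 0], 0, 0.4], [[0, 0.1, 0], 0, 0.4], [[0, 0, 0], 0, 0.4], [[0, 0, -0.5], 0, 0.4], [[0, 0, -1], 0, 0.4], [[0, 0, -1], 0, 0.4], [[0, 0, -1], 0, 0.4], [[0, 0, 0], 0, 0.4], [[0, 0, 0], 0, 0.4]]'

```text
t: 8.72
tool_pos: [0.6286, 0.1909, 0.4333]
tool_rot: [-3.14, 0.0, 1.621]
ft_force: [-0.6, -0.5, -0.8]
grip_width: 0.066
grip_force: 0.0
```

Run:
```python
from h import *
im,d=env.capture("side");s=env.state();print(s["t"],s["tool_pos"],s["ft_force"],s["grip_width"])
for r in env.tip_of("side","wide_bar")[:1]:
    c,w=r["centre"];z=d[int(round(w)),int(round(c))];print(r,world("side",z,[c,w]))
print("expected at 1.4",project("side",[[.633,.192,.313]]))
cv2.imwrite("pics/d.png",im[60:,100:540,::-1])
```

```text
8.775 [0.62838783 0.19079788 0.43267288] [ 0.64854515  0.12946622 -0.69534423] 0.06577740276426161
{'centre': [234.1, 187.9], 'confidence': 0.71} [[0.63519524 0.19731883 0.31620806]]
expected at 1.4 [[237.30202854 187.54036161]]
```

View pics/d.png

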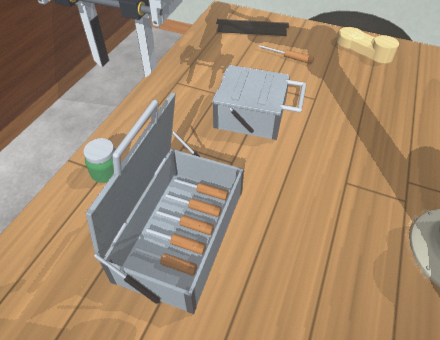

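The crop shows the wide lid standing open, bar at about (135,128), where the 1.4 rad stop predicts it. The gripper is well clear above and the narrow chest is shut.

```bash
python3 -c "
from station import env
print(env.close_job())"
```

```text
the job is handed in; nothing more can be done
None
```

The wide chest's lid stands open at its stop, held by its struts; the gripper let go and is clear, the narrow chest is still shut, and I handed the job in at about 8.8 s.

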